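Fit the slotted guard on the piston spindle stand

ROBOT

A 6-joint arm with a two-finger parallel gripper is mounted at the origin on the work surface. World frame = base frame: x ahead of the robot, y to its left, z up, the work surface at z = 0. Lengths are in m, angles in degrees, forces in N, time in s.
With the tool pointing down it reaches from about 0.3 to 0.875 m from the base axis. Payload 6.4 kg.
Tool frame: the origin (TCP) lies midway between the tips of the shut fingers; the grasp point (between the pads) lies 19 mm behind it (robot.hold_point_z is the distance from the TCP to the grasp point, in m); z points along the fingers, y is the direction in which the jaws open and shut (so a half turn about z gives the same grasp; the last joint's range is limited). The gripper opens to 85 mm and grips with 20 to 120 N. Pads are 22 mm wide; open, the fingers measure 114 mm over their backs; the gripper's body (76 mm by 85 mm) begins 54 mm behind the grasp point. The pads swing forward as they close: fully open they stand 13 mm farther back than shut.
Start: joints at [56.247, 10.359, 92.074, -0, 77.567, -11.82], TCP at [0.215, 0.533, 0.202] pointing down, gripper open.
Joint ranges: [-171.53, 171.53], [-51.25, 118.39], [17.06, 147.69], [-65.23, 245.23], [0, 150.52], [-178.68, 178.68]. Speed limits (degrees/s): [147.25, 147.25, 172.46, 180, 180, 180].

INTERFACE

Orientations are given as [roll, pitch, yaw] about the fixed x, y, z axes, in that order (R = Rz(yaw) Ry(pitch) Rx(roll)).
In Python, from station import robot gives the robot as it stands.
- The arm moves only by the tool apply_moves, never from a script. Its argument "increments" is a list of rows, each an object with "xyz": the shift along the tool's x, y, z in cm, a list of three; "turn": the turn about the tool's z in degrees. A call has 1 to 20 rows; each row is the pose to reach, as a shift and turn from the pose measured when the call began, along the tool's axes at that moment; what a row does not reach only later rows make up. A row lasts 1/12 s, in which the tool goes at most 41.7 mm and 7.16 degrees, less where a joint would pass 70% of its speed; a pose out of reach is approached as far as the arm can. A call with a gripper value outside its range is refused whole. "jaw" is the finger opening in cm, from 0 to 8.54, set as the call begins (left out, the last holds). The fingers move at their own pace and stop on an object; the grip force is fixed at half the most. Time passes only in rows, so rows that repeat a pose let the fingers close. It gives the time, the measured TCP pose, the force and the opening at its end, in the units of the state.
- robot.get_state(): the state, without advancing time (a new reading comes with each control period).
- robot.get_image(name): name is "side" or "top"; returns a dict with "color" (420x560x3 uint8, red, green, blue), "intrinsics" (3x3 intrinsics, pixels), "k1" (the pictures are not rectified: a ray, as slopes to the right and down, at radius r is drawn at 1 + k1 r^2 times it, then the intrinsics apply), "rvec" (rotation vector, rad) and "tvec" (3), from world to camera coordinates, as OpenCV has them. Camera axes: x right, y down, z forward; pixel columns grow to the right and rows downward; lengths in m; the calibration is good to about 2 mm. A picture is of the moment at which its call begins. There is no depth.
- robot.hand_in(): hands the job in, once; it reports no verdict.
The state is a dict: "t": time; "joints": joint angles; "qd": joint speeds; "joint_torque": joint torques, N m; "tool_pos": TCP position; "tool_rot": TCP orientation; "ft_force": force on the tool from outside, world axes, zero at the start; "moment": the same for the moment, N m; "opening": finger opening in m.
Only numpy, scipy, OpenCV 4.12 (cv2) and the standard library are available. Lean on these libraries where they do the work, as an engineer would, in place of code of your own. Each camera call takes 0.05 s, during which the arm holds its last target. There are 200 camera calls.

TASK

Pick up the yellow slotted guard by its square hub and lower it gently onto the green spindle stand, so that the shaft comes up through the hub and the red pin comes up through the slot, and the plate lies flat on the stand's seat. Do not let it drop: hold it until it is down. Leave the blue plain guard and the loose piston standing beyond the stand where they are.

Things in the scene. Friction and masses are not known exactly. Their poses are not given: they have to be found in the camera images.
- guard_hub (a point): Yellow guard, 0.25 kg, loose, flat on the bench: plate 150 (x) by 120 (y) by 6 mm, square hub 46 by 46 mm on its middle, sides along x and y, 52 mm tall overall. 34 mm hole through hub and plate; 30 by 30 mm pin slot centred 50 mm along +x. Point: on the hub's axis, 30 mm above the underside, a good height to grip two opposite hub faces. z up.
- stand_seat (a point): Fixed round green stand, 150 mm across. Point: centre of its flat bright seat, 35 mm above the bench, z up. Dark steel shaft here: 16 mm thick, 60 mm tall above the seat, tapered top. Red pin 50 mm away along +x: 10 mm thick, 25 mm tall above the seat. Guard seated: its hub point 30 mm above this, its +x along this +x; about 9 mm play at shaft and pin.
- plain_hub (a point): Blue plain guard, not to be used: same size and hub as the yellow one but no pin slot, loose on the bench on the other side of the stand. Point: on its hub's axis, 30 mm above its underside.
- piston_mid (a point): A loose aluminium piston, not to be used, standing on the bench beyond the stand (farther from the robot): 72 mm across, 62 mm tall. The point is its centre, 31 mm above the bench.
Not all that is in view belongs to the job. Of the things that look like the part that bears stand_seat, take the one that is nearest to the robot's base at the start.

How it is judged:
By the outcome, as a careful person would: the job done as asked, in the order asked, and still so for the second after the job is handed in, with the robot touching nothing.
It also fails if it takes over 35 s, if anything falls off the work surface, if the arm or the gripper's body presses on something with over 40 N, if the wrist force passes 120 N, or if a joint passes its speed limit or range.

## Working session

There is one attempt and no reset: what is moved stays moved. The work goes in short steps, Python scripts to look and compute and a tool call to move; the robot and the scene stay as the last step left them, time stands still between calls to the robot, and variables do not carry over. Pictures are saved under pics/ and viewed, about 8 in all and at most 12, crops included, and the job is handed in when it is done.

Besides the shell and the picture viewer there is one more tool, called after "Emit:" as name([rows], argument=value, ...), one row to a line, values as JSON. apply_moves: Moves the arm, as the interface text tells. Its arguments: {"type":"object","properties":{"increments":{"type":"array"},"jaw":{"type":"number"}},"required":["increments"]}

```bash
mkdir -p pics; ls; cat > h.py <<'E'
from station import robot
import numpy as np, cv2, json
def snap(n,f):
    d=robot.get_image(n); cv2.imwrite(f'pics/{f}.png',d['color'][...,::-1]); np.save(f'pics/{f}.npy',d,allow_pickle=True); return d
def load(f): return np.load(f'pics/{f}.npy',allow_pickle=True).item()
def dist(d): return np.array([d['k1'],0,0,0,0],float)
def proj(d,P): return cv2.projectPoints(np.array(P,float).reshape(-1,1,3),np.array(d['rvec'],float),np.array(d['tvec'],float),np.array(d['intrinsics'],float),dist(d))[0].reshape(-1,2)
def ray(d,p):
    u=cv2.undistortPoints(np.array(p,float).reshape(1,1,2),np.array(d['intrinsics'],float),dist(d))[0,0]
    R=cv2.Rodrigues(np.array(d['rvec'],float))[0]; c=-R.T@np.ravel(d['tvec']); v=R.T@np.array([*u,1.]); return c,v/np.linalg.norm(v)
def atz(d,p,z): c,v=ray(d,p); return c+v*(z-c[2])/v[2]
def tri(d1,p1,d2,p2):
    A=[];b=[]
    for d,p in((d1,p1),(d2,p2)):
        c,v=ray(d,p); M=np.eye(3)-np.outer(v,v); A.append(M); b.append(M@c)
    x=np.linalg.lstsq(np.vstack(A),np.hstack(b),rcond=None)[0]
    return x,[np.linalg.norm(M@x-q)*1e3 for M,q in zip(A,b)]
def crop(f,x,y,w,h,s,o):
    im=cv2.imread(f'pics/{f}.png')[y:y+h,x:x+w]; cv2.imwrite(f'pics/{o}.png',cv2.resize(im,None,fx=s,fy=s,interpolation=cv2.INTER_CUBIC))
E
python3 - <<'E'
from h import *
s=robot.get_state(); print(s)
for n in('side','top'):
    d=snap(n,n+'0'); print(n,d['intrinsics'],d['k1'],ray(d,(280,210)))
a=[cv2.imread(f'pics/{n}0.png') for n in('side','top')]
cv2.imwrite('pics/both.png',np.vstack(a)[:, :])
E
```

```text
pics
{'t': 0.0, 'joints': array([ 5.62479401e+01,  1.04025457e+01,  9.21322323e+01,  1.14034410e-03,
        7.75678668e+01, -1.18219421e+01]), 'qd': array([-0.056087  , -0.00637112, -0.01058588, -0.06040193, -0.17489545,
        0.05320036]), 'joint_torque': array([-3.04923078e-04, -4.44882166e+01, -3.51333725e+01, -4.06733052e-04,
        9.20120539e-03, -3.90167361e-05]), 'tool_pos': array([0.21439654, 0.5328773 , 0.20117295]), 'tool_rot': array([-1.79899760e+02, -2.21184803e-02,  1.58069616e+02]), 'ft_force': array([-0.3199665 , -0.12262464,  0.4040791 ]), 'moment': array([ 0.01219682, -0.01706882, -0.07378298]), 'opening': 0.08538011823637089}
side [[541.60276848   0.         276.53286983]
 [  0.         541.60276848 208.16717481]
 [  0.           0.           1.        ]] -0.1043561578890758 (array([ 0.24875109, -1.11802799,  0.8342326 ]), array([ 0.2651871 ,  0.78552799, -0.55912572]))
top [[420.69852679   0.         282.10488831]
 [  0.         420.69852679 204.39768908]
 [  0.           0.           1.        ]] -0.10102908161779438 (array([0.49458164, 0.00291709, 0.87413364]), array([ 0.10344693, -0.03552534, -0.99400034]))
```

View pics/side0.png

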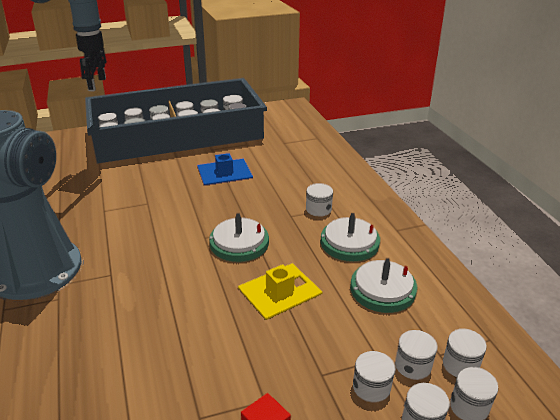

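View pics/top0.png

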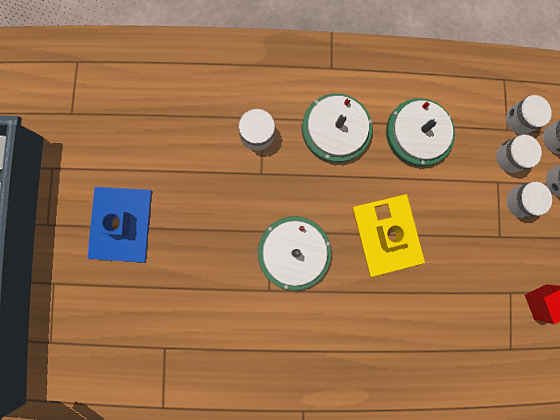

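The side view shows the yellow guard at about (280,285) and the nearest stand at (239,238). In the top view they are at (392,235) and (296,254), and two decoy stands lie farther away. I'll enlarge both.

```bash
python3 - <<'E'
from h import *
crop('top0',250,180,190,125,4.2,'tc'); crop('side0',200,205,130,120,5,'sc')
E
```

```text
(no output)
```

View pics/tc.png

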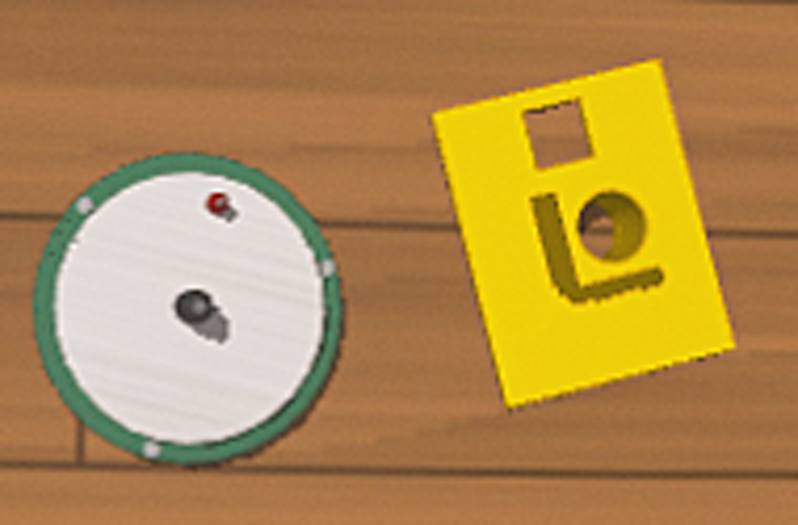

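View pics/sc.png

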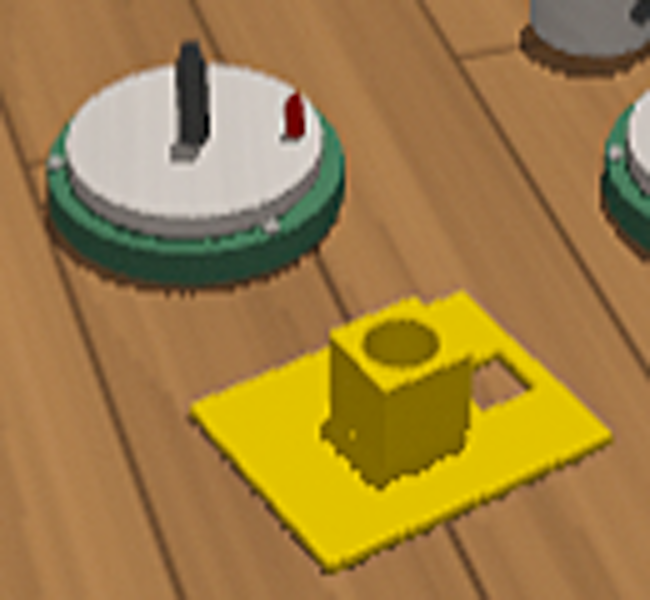

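```bash
python3 - <<'E'
from h import *
T=load('top0');S=load('side0')
t=lambda u,v:((u+.5)/4.2-.5+250,(v+.5)/4.2-.5+180); s=lambda u,v:((u+.5)/5-.5+200,(v+.5)/5-.5+205)
for n,a,b in [('hubtop',(613,226),(402,342)),('cA',(432,113),(463,291)),('cB',(660,60),(612,434)),('cC',(735,347),(332,570)),('cD',(510,408),(192,410)),
 ('seat',(190,307),(195,141)),('shafttip',(190,301),(190,43)),('pintip',(217,203),(296,96))]:
    x,e=tri(T,t(*a),S,s(*b)); print(n,x.round(4),np.round(e,1))
C=[atz(T,t(*p),.006)[:2] for p in[(432,113),(660,60),(735,347),(510,408)]]; C=np.array(C); print(C,C.mean(0))
C2=np.array([atz(S,s(*p),.006)[:2] for p in[(463,291),(612,434),(332,570),(192,410)]]); print(C2,C2.mean(0))
for c in(C,C2):
  x=c[0]+c[1]-c[2]-c[3]; y=c[0]+c[3]-c[1]-c[2]; print(np.linalg.norm(x)/2,np.linalg.norm(y)/2,np.degrees(np.arctan2(x[1],x[0])),np.degrees(np.arctan2(y[1],y[0]))-90)
print('hub52',atz(T,t(613,226),.052),atz(S,s(402,342),.052))
se=[atz(T,t(190,307),.035),atz(S,s(195,141),.035)];print('seat35',se)
pi=[atz(T,t(217,203),.060),atz(S,s(296,96),.060)];print('pin60',pi, np.linalg.norm(pi[0]-se[0]))
print(atz(S,s(293,135),.035))
E
```

```text
hubtop [ 0.5398 -0.2573  0.0543] [0.3 0.3]
cA [ 0.5966 -0.1798  0.0079] [0.3 0.3]
cB [ 0.6263 -0.2965  0.0092] [0.2 0.2]
cC [ 0.483  -0.3352  0.0066] [0.1 0.1]
cD [ 0.4519 -0.2201  0.0071] [0.7 0.7]
seat [ 0.4977 -0.0588  0.0347] [0.3 0.3]
shafttip [ 0.4994 -0.0545  0.0906] [0.5 0.5]
pintip [ 0.5467 -0.0688  0.058 ] [1.1 1.1]
[[ 0.59655108 -0.18013184]
 [ 0.62698955 -0.29764598]
 [ 0.48285776 -0.33543292]
 [ 0.45113694 -0.22027066]] [ 0.53938383 -0.25837035]
[[ 0.59770404 -0.17767229]
 [ 0.62759279 -0.29324072]
 [ 0.4832572  -0.33470344]
 [ 0.45279428 -0.21913854]] [ 0.54033708 -0.25618875]
0.14992437125768732 0.12041810688691588 15.06315263365267 14.95721942178183
0.1504493980465887 0.11944134660610482 15.998021714604544 14.633874909499582
hub52 [ 0.5396809  -0.25793689  0.052     ] [ 0.5409786  -0.25470868  0.052     ]
seat35 [array([ 0.49736544, -0.05871844,  0.035     ]), array([ 0.49789838, -0.05929519,  0.035     ])]
pin60 [array([ 0.54543756, -0.06839401,  0.06      ]), array([ 0.54703938, -0.07172152,  0.06      ])] 0.055041309776274146
[ 0.54565721 -0.06958433  0.035     ]
```

Emit:
apply_moves([
  {"xyz": [-2, -2, 0], "turn": 5},
  {"xyz": [-5, -5, 0], "turn": 12},
  {"xyz": [-8, -8, 0], "turn": 18},
  {"xyz": [-11, -11, 0], "turn": 25},
  {"xyz": [-14, -14, 0], "turn": 32},
  {"xyz": [-17, -17, 0], "turn": 39},
  {"xyz": [-20, -20, 0], "turn": 46},
  {"xyz": [-23, -23, 0], "turn": 53},
  {"xyz": [-26, -26, 0], "turn": 60},
  {"xyz": [-29, -29, 0], "turn": 67},
  {"xyz": [-32, -32, 0], "turn": 74},
  {"xyz": [-35, -35, 0], "turn": 81},
  {"xyz": [-38, -38, 0], "turn": 88},
  {"xyz": [-41, -41.5, 0], "turn": 95},
  {"xyz": [-44, -44.5, 0], "turn": 102},
  {"xyz": [-47, -47.5, 0], "turn": 109},
  {"xyz": [-50, -50.5, 0], "turn": 116},
  {"xyz": [-53, -54, 0], "turn": 123},
  {"xyz": [-55, -56.5, 0], "turn": 130},
  {"xyz": [-57, -58.5, 0], "turn": 135},
], jaw=8.54)

```text
t: 1.77
tool_pos: [0.5246, -0.2251, 0.2014]
tool_rot: [180.0, 0.1, 22.7]
ft_force: [1.0, -0.6, -0.1]
opening: 0.0851
```

Emit:
apply_moves([
  {"xyz": [0.1, 1.8, 0], "turn": 4},
  {"xyz": [0.2, 3.5, 1], "turn": 7.7},
  {"xyz": [0.2, 3.5, 3], "turn": 7.7},
  {"xyz": [0.2, 3.5, 5], "turn": 7.7},
  {"xyz": [0.2, 3.5, 7], "turn": 7.7},
  {"xyz": [0.2, 3.5, 9], "turn": 7.7},
  {"xyz": [0.2, 3.5, 11], "turn": 7.7},
  {"xyz": [0.2, 3.5, 12], "turn": 7.7},
  {"xyz": [0.2, 3.5, 12], "turn": 7.7},
  {"xyz": [0.2, 3.5, 12], "turn": 7.7},
])

```text
t: 2.6
tool_pos: [0.5394, -0.2565, 0.0812]
tool_rot: [-180.0, 0.1, 15.0]
ft_force: [0.7, -0.1, 1.0]
opening: 0.0857
```

```bash
python3 - <<'E'
from h import *
snap('side','s1');snap('top','t1')
a=cv2.resize(cv2.imread('pics/s1.png')[200:330,200:340],None,fx=4,fy=4);b=cv2.resize(cv2.imread('pics/t1.png')[180:310,330:430],None,fx=4,fy=4)
cv2.imwrite('pics/c1.png',np.hstack([a,b])[:, :800])
s=robot.get_state();print(s['tool_pos'],s['tool_rot'])
E
```

```text
[ 0.54055013 -0.25729545  0.08281954] [1.79872575e+02 3.07862206e-02 1.49677255e+01]
```

View pics/c1.png

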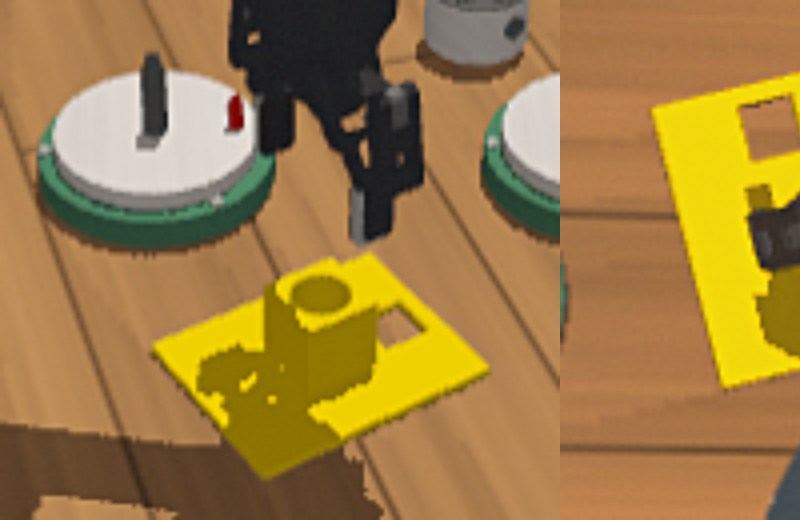

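The crop shows the fingers lined up astride the hub along the guard's y, so I'll lower and close.

Emit:
apply_moves([
  {"xyz": [0, 0, 1.5], "turn": 0},
  {"xyz": [0, 0, 3], "turn": 0},
  {"xyz": [0, 0, 4.5], "turn": 0},
  {"xyz": [0, 0, 5.5], "turn": 0},
  {"xyz": [0, 0, 6.3], "turn": 0},
  {"xyz": [0, 0, 6.8], "turn": 0},
  {"xyz": [0, 0, 6.8], "turn": 0},
  {"xyz": [0, 0, 6.8], "turn": 0},
])

```text
t: 3.37
tool_pos: [0.5409, -0.2577, 0.0153]
tool_rot: [179.8, 0.0, 15.0]
ft_force: [-0.4, -0.6, 0.3]
opening: 0.0857
```

Emit:
apply_moves([
  {"xyz": [0, 0, 0], "turn": 0},
  {"xyz": [0, 0, 0], "turn": 0},
  {"xyz": [0, 0, 0], "turn": 0},
  {"xyz": [0, 0, 0], "turn": 0},
  {"xyz": [0, 0, 0], "turn": 0},
  {"xyz": [0, 0, 0], "turn": 0},
  {"xyz": [0, 0, 0], "turn": 0},
  {"xyz": [0, 0, 0], "turn": 0},
  {"xyz": [0, 0, 0], "turn": 0},
  {"xyz": [0, 0, 0], "turn": 0},
  {"xyz": [0, 0, 0], "turn": 0},
  {"xyz": [0, 0, 0], "turn": 0},
], jaw=3.8)

```text
t: 4.37
tool_pos: [0.5416, -0.2581, 0.0164]
tool_rot: [179.8, -0.1, 15.0]
ft_force: [0.6, 1.3, 5.9]
opening: 0.0434
```

Emit:
apply_moves([
  {"xyz": [0, 0, 0], "turn": 0},
  {"xyz": [0, 0, 0], "turn": 0},
  {"xyz": [0, 0, -0.3], "turn": 0},
  {"xyz": [0, 0, -1], "turn": 0},
  {"xyz": [0, 0, -2], "turn": 0},
  {"xyz": [0, 0, -3.5], "turn": 0},
  {"xyz": [0, 0, -5], "turn": 0},
  {"xyz": [0, 0, -6.5], "turn": 0},
  {"xyz": [0, 0, -8], "turn": 0},
  {"xyz": [0, 0, -9.5], "turn": 0},
  {"xyz": [0, 0, -11], "turn": 0},
  {"xyz": [0, 0, -12.3], "turn": 0},
  {"xyz": [0, 0, -13], "turn": 0},
  {"xyz": [0, 0, -13], "turn": 0},
  {"xyz": [0, 0, -13], "turn": 0},
], jaw=3.8)

```text
t: 5.62
tool_pos: [0.5414, -0.2576, 0.1467]
tool_rot: [179.7, -0.1, 15.0]
ft_force: [0.5, -0.0, -2.7]
opening: 0.0435
```

```bash
python3 - <<'E'
from h import *
snap('side','s2')
crop('s2',180,130,200,150,4,'c2')
s=robot.get_state();print({k:s[k] for k in('tool_pos','tool_rot','opening','ft_force','joints')})
E
```

```text
{'tool_pos': array([ 0.54092406, -0.25730773,  0.14580528]), 'tool_rot': array([ 1.79820174e+02, -1.71826756e-02,  1.49737773e+01]), 'opening': 0.04317835135992325, 'ft_force': array([ 0.56814019,  0.14064877, -1.82607968]), 'joints': array([-36.72321325,  16.35951384,  91.59724387,  -0.10308108,
        71.89150243,  38.33494611])}
```

View pics/c2.png

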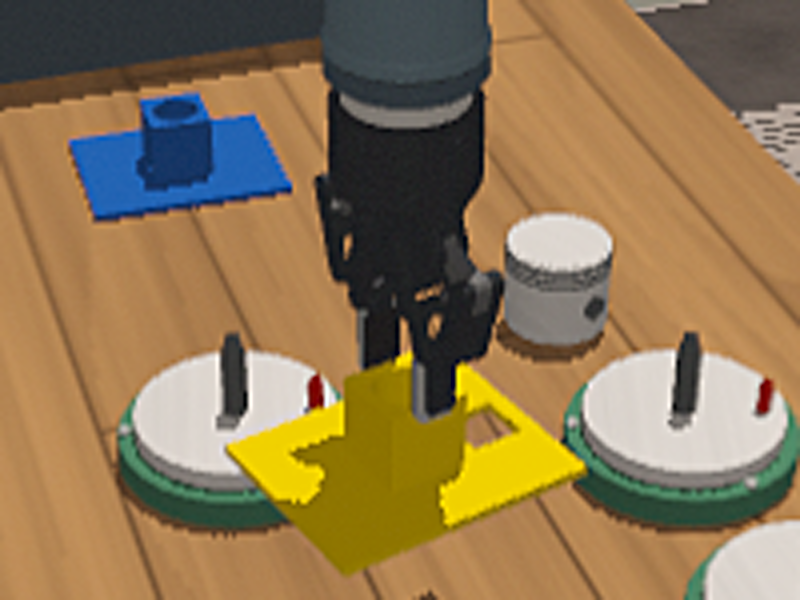

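The guard is held level. Now I'll check how it sits in the grip and work out the transport.

```bash
python3 - <<'E'
from h import *
S=load('s2'); c=lambda u,v:((u+.5)/4-.5+180,(v+.5)/4-.5+130)
L,B,R=[c(228,448),c(345,573),c(585,467)]
obs=np.array([L,B,R])
def mod(p):
    th=p[3]; r=np.array([[np.cos(th),-np.sin(th)],[np.sin(th),np.cos(th)]])
    return np.array([[*(p[:2]+r@q),p[2]] for q in [(-.075,.06),(-.075,-.06),(.075,-.06)]])
from scipy.optimize import least_squares
f=least_squares(lambda p:(proj(S,mod(p))-obs).ravel(),[.54,-.257,.135,.26],x_scale=[.01,.01,.01,.1])
print(f.x[:3],np.degrees(f.x[3]),f.fun.round(2))
s=robot.get_state();p=s['tool_pos'];y=np.radians(s['tool_rot'][2])
d=np.array([.4977,-.0585])-p[:2]
print('xy cm',100*np.array([d@[np.cos(y),np.sin(y)],d@[np.sin(y),-np.cos(y)]]))
E
```

```text
[ 0.54372739 -0.2508259   0.12828618] 15.135462467696524 [-0.41  0.09  0.32 -0.57  0.07  0.51]
xy cm [  0.96109843 -20.32251507]
```

Emit:
apply_moves([
  {"xyz": [0, -0.2, 0], "turn": 0.5},
  {"xyz": [0, -0.8, 0], "turn": 1.5},
  {"xyz": [0.1, -1.7, 0], "turn": 3},
  {"xyz": [0.1, -2.8, 0], "turn": 4.5},
  {"xyz": [0.2, -4.1, 0], "turn": 6},
  {"xyz": [0.3, -5.5, 0], "turn": 8},
  {"xyz": [0.3, -7, 0], "turn": 10},
  {"xyz": [0.4, -8.5, 0], "turn": 12},
  {"xyz": [0.5, -10, 0], "turn": 14},
  {"xyz": [0.5, -11.5, 0], "turn": 16},
  {"xyz": [0.6, -13, 0], "turn": 18},
  {"xyz": [0.7, -14.5, 0], "turn": 20},
  {"xyz": [0.8, -16, 0], "turn": 22},
  {"xyz": [0.8, -17.3, 0], "turn": 24},
  {"xyz": [0.9, -18.5, 0], "turn": 26},
  {"xyz": [0.9, -19.4, 0], "turn": 27},
  {"xyz": [1, -20, 0], "turn": 28},
  {"xyz": [1, -20.3, 0], "turn": 28},
  {"xyz": [1, -20.3, 0], "turn": 28},
  {"xyz": [1, -20.3, 0], "turn": 28},
], jaw=3.8)

```text
t: 7.33
tool_pos: [0.4979, -0.0585, 0.1449]
tool_rot: [179.8, -0.1, -13.0]
ft_force: [0.1, 0.5, -0.8]
opening: 0.0439
```

```bash
python3 - <<'E'
from h import *
snap('side','s3');snap('top','t3')
a=cv2.resize(cv2.imread('pics/s3.png')[150:290,180:310],None,fx=3.5,fy=3.5);b=cv2.resize(cv2.imread('pics/t3.png')[170:310,240:335],None,fx=3.5,fy=3.5)
cv2.imwrite('pics/c3.png',np.hstack([a,b])); print(a.shape)
P=[[robot.get_state()[k] for k in('tool_pos','tool_rot')]];print(P)
E
```

```text
(490, 455, 3)
[[array([ 0.49811695, -0.05890001,  0.14506282]), array([ 1.79841966e+02, -9.20719526e-02, -1.30378341e+01])]]
```

View pics/c3.png

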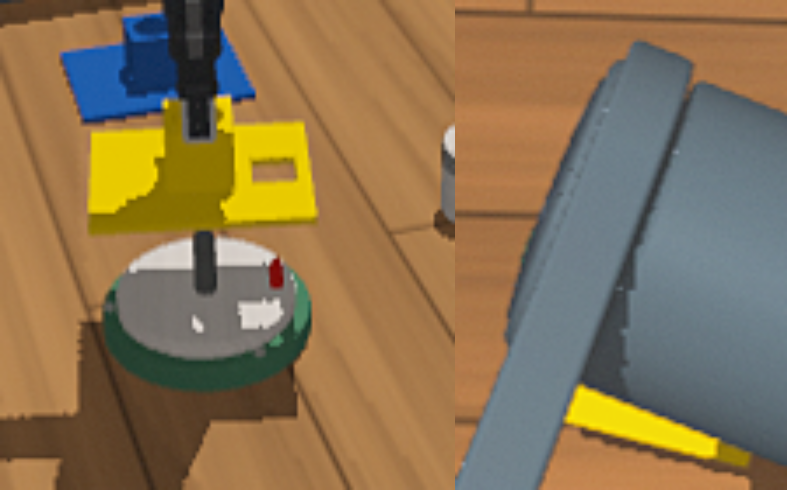

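```bash
python3 - <<'E'
from h import *
S=load('s3'); c=lambda u,v:((u+.5)/3.5-.5+180,(v+.5)/3.5-.5+150)
for z in (.1315,.1355):
  C=np.array([atz(S,c(*p),z) for p in [(303,122),(317,211),(90,220),(92,130)]])[:,:2]
  x=C[0]+C[1]-C[2]-C[3]; y=C[0]+C[3]-C[1]-C[2]
  print(z,C.mean(0),np.linalg.norm(x)/2,np.linalg.norm(y)/2,np.degrees(np.arctan2(x[1],x[0])),np.degrees(np.arctan2(y[1],y[0]))-90)
E
```

```text
0.1315 [ 0.50023969 -0.04956912] 0.1499936544153951 0.11398671772975488 -14.030954536724584 -12.620084992473068
0.1355 [ 0.4988082  -0.05565086] 0.1491398807069728 0.11333789786409923 -14.030954536724568 -12.620084992473025
```

The guard is centred over the shaft to within about 3 mm, and the slot is over the pin. I'll lower it onto the shaft and stop just above the pin.

Emit:
apply_moves([
  {"xyz": [0, 0, 0.4], "turn": 0},
  {"xyz": [0, 0, 1], "turn": 0},
  {"xyz": [0, 0, 1.6], "turn": 0},
  {"xyz": [0, 0, 2.2], "turn": 0},
  {"xyz": [0, 0, 2.8], "turn": 0},
  {"xyz": [0, 0, 3.4], "turn": 0},
  {"xyz": [0, 0, 4], "turn": 0},
  {"xyz": [0, 0, 4.6], "turn": 0},
  {"xyz": [0, 0, 5.2], "turn": 0},
  {"xyz": [0, 0, 5.7], "turn": 0},
  {"xyz": [0, 0, 6], "turn": 0},
  {"xyz": [0, 0, 6.2], "turn": 0},
  {"xyz": [0, 0, 6.2], "turn": 0},
  {"xyz": [0, 0, 6.2], "turn": 0},
], jaw=3.8)

```text
t: 8.6
tool_pos: [0.4983, -0.0592, 0.0831]
tool_rot: [179.8, -0.1, -13.0]
ft_force: [0.6, 0.5, -1.4]
opening: 0.0436
```

```bash
python3 - <<'E'
from h import *
snap('side','s4');crop('s4',180,160,150,120,5,'c4')
s=robot.get_state();print(s['tool_pos'],s['ft_force'],s['moment'])
E
```

```text
[ 0.49842767 -0.05917735  0.08332292] [ 0.35975491 -0.32971356 -1.95075711] [ 0.01851913 -0.01161474  0.0051279 ]
```

View pics/c4.png

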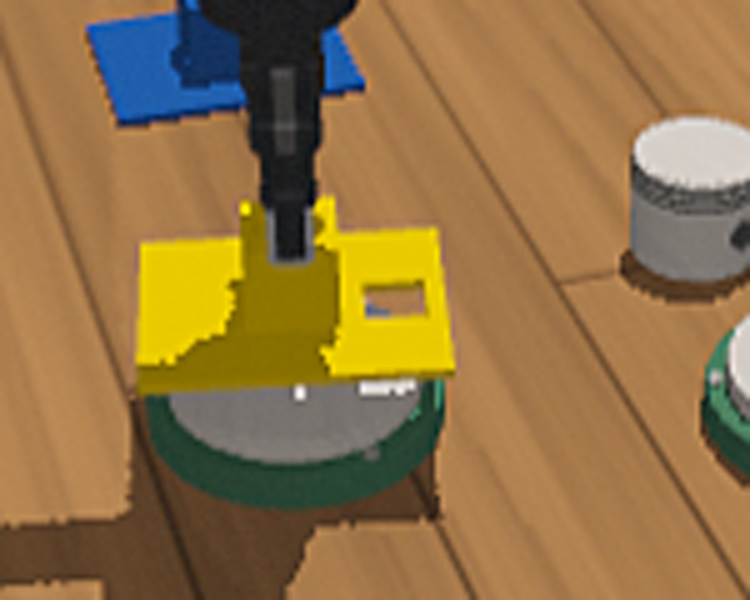

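No contact force, with the hub over the shaft. Continuing slowly.

Emit:
apply_moves([
  {"xyz": [0, 0, 0.2], "turn": 0},
  {"xyz": [0, 0, 0.4], "turn": 0},
  {"xyz": [0, 0, 0.7], "turn": 0},
  {"xyz": [0, 0, 1], "turn": 0},
  {"xyz": [0, 0, 1.3], "turn": 0},
  {"xyz": [0, 0, 1.6], "turn": 0},
  {"xyz": [0, 0, 1.9], "turn": 0},
  {"xyz": [0, 0, 2.2], "turn": 0},
  {"xyz": [0, 0, 2.4], "turn": 0},
  {"xyz": [0, 0, 2.6], "turn": 0},
  {"xyz": [0, 0, 2.7], "turn": 0},
  {"xyz": [0, 0, 2.8], "turn": 0},
  {"xyz": [0, 0, 2.8], "turn": 0},
  {"xyz": [0, 0, 2.8], "turn": 0},
], jaw=3.8)

```text
t: 9.82
tool_pos: [0.4985, -0.0593, 0.0554]
tool_rot: [179.8, -0.1, -13.0]
ft_force: [0.0, -0.2, -1.8]
opening: 0.0437
```

```bash
python3 - <<'E'
from h import *
snap('side','s5');crop('s5',180,160,150,120,5,'c5')
s=robot.get_state();print(s['tool_pos'],s['ft_force'],s['moment'])
E
```

```text
[ 0.49859213 -0.05931447  0.05543619] [-0.94480275 -0.5684957  -2.24390561] [ 0.03712423  0.03291222 -0.0063549 ]
```

View pics/c5.png

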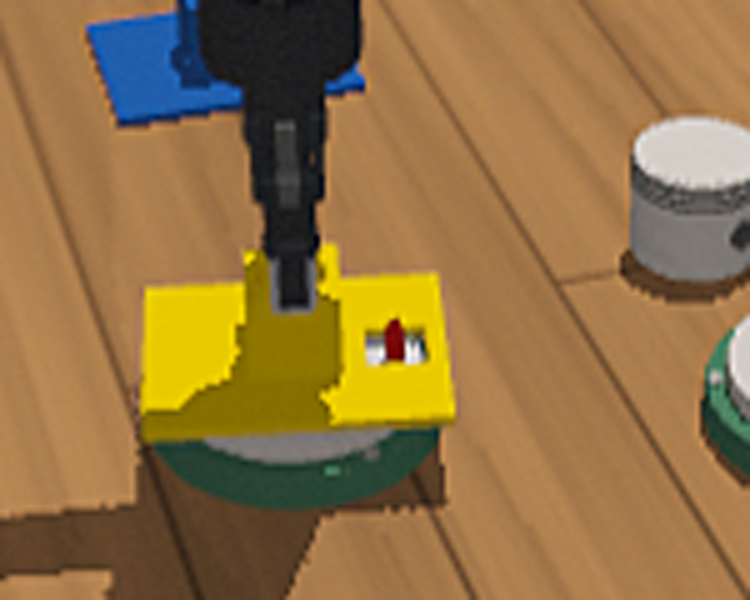

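The red pin is up in the middle of the slot, at about (395,342) in the crop, with no contact force yet. I'll creep down to the seat.

Emit:
apply_moves([
  {"xyz": [0, 0, 0.05], "turn": 0},
  {"xyz": [0, 0, 0.1], "turn": 0},
  {"xyz": [0, 0, 0.15], "turn": 0},
  {"xyz": [0, 0, 0.2], "turn": 0},
  {"xyz": [0, 0, 0.25], "turn": 0},
  {"xyz": [0, 0, 0.3], "turn": 0},
  {"xyz": [0, 0, 0.35], "turn": 0},
  {"xyz": [0, 0, 0.4], "turn": 0},
  {"xyz": [0, 0, 0.4], "turn": 0},
  {"xyz": [0, 0, 0.4], "turn": 0},
], jaw=3.8)

```text
t: 10.7
tool_pos: [0.4986, -0.0593, 0.0515]
tool_rot: [179.8, -0.1, -13.0]
ft_force: [0.3, 0.5, -1.5]
opening: 0.0433
```

Emit:
apply_moves([
  {"xyz": [0, 0, 0.05], "turn": 0},
  {"xyz": [0, 0, 0.1], "turn": 0},
  {"xyz": [0, 0, 0.1], "turn": 0},
  {"xyz": [0, 0, 0.1], "turn": 0},
], jaw=3.8)

```text
t: 11.03
tool_pos: [0.4987, -0.0593, 0.0514]
tool_rot: [179.8, -0.1, -13.0]
ft_force: [-5.2, 1.7, 7.9]
opening: 0.0435
```

Emit:
apply_moves([
  {"xyz": [0, 0, 0.05], "turn": 0},
  {"xyz": [0, 0, 0.1], "turn": 0},
  {"xyz": [0, 0, 0.1], "turn": 0},
  {"xyz": [0, 0, 0.1], "turn": 0},
], jaw=3.8)

```text
t: 11.37
tool_pos: [0.4987, -0.0593, 0.0513]
tool_rot: [179.8, -0.1, -13.0]
ft_force: [-4.5, 1.5, 10.3]
opening: 0.0436
```

Contact came at TCP z 0.0513, which matches the pick height plus 35 mm. It is seated, so I'll release and rise.

Emit:
apply_moves([
  {"xyz": [0, 0, 0], "turn": 0},
  {"xyz": [0, 0, 0], "turn": 0},
  {"xyz": [0, 0, 0], "turn": 0},
  {"xyz": [0, 0, 0], "turn": 0},
  {"xyz": [0, 0, 0], "turn": 0},
  {"xyz": [0, 0, 0], "turn": 0},
  {"xyz": [0, 0, 0], "turn": 0},
  {"xyz": [0, 0, 0], "turn": 0},
  {"xyz": [0, 0, 0], "turn": 0},
  {"xyz": [0, 0, 0], "turn": 0},
], jaw=8.3)

```text
t: 12.2
tool_pos: [0.4987, -0.0593, 0.0513]
tool_rot: [179.8, -0.1, -13.0]
ft_force: [-0.6, -0.5, -0.6]
opening: 0.0828
```

Emit:
apply_moves([
  {"xyz": [0, 0, -0.5], "turn": 0},
  {"xyz": [0, 0, -1.5], "turn": 0},
  {"xyz": [0, 0, -3], "turn": 0},
  {"xyz": [0, 0, -5], "turn": 0},
  {"xyz": [0, 0, -7], "turn": 0},
  {"xyz": [0, 0, -9], "turn": 0},
  {"xyz": [0, 0, -11], "turn": 0},
  {"xyz": [0, 0, -13], "turn": 0},
  {"xyz": [-2, 0, -15], "turn": 0},
  {"xyz": [-5, 0, -16], "turn": 0},
  {"xyz": [-8, 0, -16], "turn": 0},
  {"xyz": [-10, 0, -16], "turn": 0},
  {"xyz": [-10, 0, -16], "turn": 0},
  {"xyz": [-10, 0, -16], "turn": 0},
])

```text
t: 13.37
tool_pos: [0.401, -0.0362, 0.2124]
tool_rot: [179.8, -0.3, -13.0]
ft_force: [-0.5, -0.2, 0.5]
opening: 0.0831
```

```bash
python3 - <<'E'
from h import *
snap('side','s6');snap('top','t6')
a=cv2.resize(cv2.imread('pics/s6.png')[130:290,170:350],None,fx=2.2,fy=2.2);b=cv2.resize(cv2.imread('pics/t6.png')[80:315,80:340],None,fx=1.5,fy=1.5)[:352]
cv2.imwrite('pics/c6.png',np.hstack([a,b]))
s=robot.get_state();print(s['tool_pos'],s['ft_force'],s['opening'])
E
```

```text
[ 0.40190573 -0.03659338  0.21204616] [-0.02806598 -0.82899344 -0.71911627] 0.0829178553887821
```

View pics/c6.png

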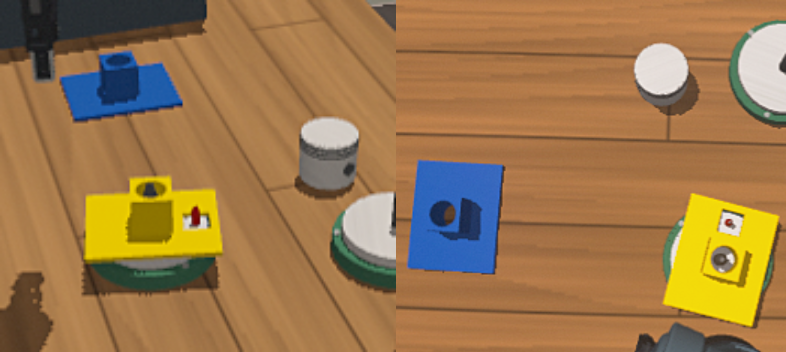

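The guard lies flat, with the shaft up through the hub and the pin up through the slot. The blue guard and the piston haven't moved, and the arm is clear.

```bash
python3 -c "
from station import robot
print(robot.hand_in())"
```

```text
the job is handed in; nothing more can be done
None
```

I gripped the yellow guard by its hub, turned it 28° to line up with the pin, and lowered it onto the green stand nearest the robot's base. I held it until contact (about 10 N, at TCP z 0.051, as expected for a seated guard), then released it and backed away. I handed the job in about 13.5 s into the 35 s allowed.

**Final pictures:** both views show the plate flat on the seat, the shaft up through the hub and the red pin inside the slot. The blue guard and the piston look unmoved, and the gripper is open and clear.

**Readings that disagreed:**
- The gripper opening read 43.5 mm on the 46 mm hub.
- The single-view checks of the held guard put it a few mm off the TCP, within the 9 mm play.

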